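Bring the bolt jar of the fastener carousel round to the front and hold it

ROBOT

A 6-joint arm with a two-finger parallel gripper is mounted at the origin on the work surface. World frame = base frame: x ahead of the robot, y to its left, z up, the work surface at z = 0. Lengths are in m, angles in rad, forces in N, time in s.
With the tool pointing down it reaches from about 0.25 to 0.725 m from the base axis. Payload 4 kg.
Tool frame: the origin (TCP) lies where the fingers leave the gripper's body, on its centre line; the fingertips stand 73 mm ahead of it and the grasp point (between the pads) lies 54 mm ahead of it (bot.tip_reach is the z of the fingertips in the tool frame, in m); z points along the fingers, x is the direction in which the jaws open and shut, and the axes are right-handed (so a half turn about z gives the same grasp; the last joint's range is limited). The gripper opens to 85 mm and grips with 20 to 120 N. Pads are 22 mm wide; open, the fingers measure 114 mm over their backs; the gripper's body (76 mm by 85 mm) begins 54 mm behind the grasp point. The pads swing forward as they close: fully open they stand 13 mm farther back than shut.
Start: joints at [1.324, 0.241, 0.005, 1.335, 0, 1.571], TCP at [0.122, 0.485, 0.304] pointing down, gripper open.
Joint ranges: [-2.72, 2.72], [-1.05, 1.87], [-1.09, 1.28], [-1.99, 2.15], [-1.42, 1.44], [-3.14, 3.14]. Speed limits (rad/s): [2.79, 2.79, 3.14, 3.14, 3.14, 3.14].

INTERFACE

Orientations are given as a unit quaternion [x, y, z, w].
In Python, from workcell import bot, vision, job_done gives the robot as it stands.
- The arm moves only by the tool drive_tool, never from a script. Its argument "steps" is one flat list of numbers, 7 for each row, row after row: the shift along the tool's x, y, z in m, then the turn, a rotation vector about the tool's x, y, z in degrees, then the closure, from -1 (fully open) to 1 (shut). A call has 1 to 8 rows; each row shifts and turns the commanded pose from where the row before left it, along the tool's axes as they then stand; what a row does not reach is not made up. A row lasts 1/12 s, in which the tool goes at most 41.7 mm and 7.16 degrees, less where a joint would pass 70% of its speed; a pose out of reach is approached as far as the arm can. A call is refused whole if a number of a shift passes 0.0417 or a number of a turn 7.16, either way. A call with a gripper value outside its range is refused whole. The fingers move at their own pace and stop on an object; the grip force is fixed at half the most. Time passes only in rows, so rows that do not move let the fingers close. It gives the time, the measured TCP pose, the force and the opening at its end, in the units of the state.
- bot.get_obs(): the state, without advancing time (a new reading comes with each control period).
- vision.camera(name): name is "scene" or "top"; returns (picture, depth): 480x640x3 uint8, red, green, blue; 480x640 float32, m along the optical axis (not along the pixel's ray), 0 where there is no reading.
- vision.camera_model(name): a dict with "mtx" (3x3 intrinsics, pixels), "D" ([k1, k2, p1, p2, k3] as OpenCV has them; the pictures are not rectified), "rvec" (rotation vector, rad) and "tvec" (3), from world to camera coordinates, as OpenCV has them. Camera axes: x right, y down, z forward; pixel columns grow to the right and rows downward; lengths in m; the calibration is good to about 2 mm. A picture is of the moment at which its call begins. camera_model takes no time and is no camera call.
- job_done(): hands the job in, once; it reports no verdict.
The state is a dict: "clock": time; "joint_pos": joint angles; "joint_vel": joint speeds; "tau": joint torques, N m; "eef_pos": TCP position; "tool_rot": TCP orientation; "ft_force": force on the tool from outside, world axes, zero at the start; "ft_torque": the same for the moment, N m; "grip_width": finger opening in m.
Only numpy, scipy, OpenCV 4.12 (cv2) and the standard library are available. Lean on these libraries where they do the work, as an engineer would, in place of code of your own. Each camera call takes 0.05 s, during which the arm holds its last target.

TASK

Unlatch the fastener carousel: press its latch pedal down until it clicks and stays down by itself. Then turn the carousel until the jar with the bolt standing upright on its lid is in line with the pointer at the front of the base, and finish while still gripping that jar (by its bolt), holding the carousel still there with the latch still down. Leave the loose things around it where they are.

Things in the scene. Friction and masses are not known exactly. Their poses are not given: they have to be found in the camera images.
- pedal (a point): Centre of the upper face of the latch lever's pedal (a dark ribbed steel plate 44 x 36 mm at the outer end of the lever, left of the carousel). Pressed down to the detent it sinks about 33 mm (from about 84 mm to about 51 mm above the bench) and stays within 5 mm of straight below. It stands clear of the jars; press it from above with closed fingers.
- latch_lever (a joint): Latch lever angle in rad: about 0 latched (pawl at its inner end between two of 36 small pins round the rim of the disc), grows as the pedal goes down. Springs push back with up to about 10 N at the pedal; past 0.28 it snaps over a detent, which holds it down by itself at its hard stop, 0.37, pawl clear of the pins. Let go earlier, it springs back and latches again.
- turntable (a joint): Turntable angle in rad, counter-clockwise seen from above, no stops: 0 with the bolt jar at the back of the carousel (opposite the pointer), pi or -pi with it at the pointer. Starts within 2.2 of 0. Latched, it has some 5 degrees of play and no more; unlatched it runs almost freely in either direction.
- axis (a point): The turntable's vertical axis, at the top of its disc (plain pale metal disc 310 mm across, top 34 mm above the bench). Its own x axis points away from the pointer, level. A hub post 28 mm across, with a nut, stands here up to 94 mm above the bench.
- front (a point): The front place: the spot on the disc's level, 90 mm from the axis, straight in line with the small upright aluminium pointer on the base plate's front edge (the edge nearest the robot). The bolt jar's centre has to come over it. The pointer, 72 mm farther out and 44 mm high, stands on a flat pointed foot that juts 24 mm beyond the edge.
- bolt_jar: The marked jar: one of five clear round jars with grey lids seated in the turntable, 90 mm from the axis and 72 degrees apart (jars 48 mm across, lids 50 mm; jar bottom 34 mm, lid top 108 mm above the bench). Only this one has a steel bolt standing upright on its lid; the other lids carry flat samples (a hex nut, a square nut, a washer, a low cap nut) no more than 9 mm high. Origin under the jar's centre, on the disc.
- bolt (a point): Middle of the bolt's round shank, on the jar's centre line, 141 mm above the bench. Shank 16 mm thick, 45 mm long (118 to 163 mm above the bench), fixed to the lid; the jar may twist on the spot in its seat but cannot lift or shift; below it the bolt's hex head, 28 mm over corners, 10 mm high, on the lid.
- spare_jar: Loose bystander: a lidded clear jar 50 mm across, 74 mm tall, standing on the bench right of the carousel, with nothing on its lid. Origin under its centre.
- carton: Loose bystander: cardboard carton 85 x 55 x 45 mm right of the carousel. Origin under its centre.
- drawer: Loose bystander: frosted open parts drawer 130 x 62 x 42 mm, on the bench on the robot's side of the pedal. Origin under its centre.
- wrench: Loose bystander: flat steel wrench 160 mm long on the bench on the far side of the pedal. Origin under its centre.
- screwdriver: Loose bystander: screwdriver 170 mm long lying on the bench to the left, beyond the pedal. Origin under its centre.
- big_nut: Loose bystander: hex nut 36 mm across flats, 18 mm high, on the right front corner of the base plate. Origin under its centre.
- bushing: Loose bystander: black rubber bushing 28 mm across, 24 mm high, on the left front corner of the base plate. Origin under its centre.

How it is judged:
By the outcome, as a careful person would: the job done as asked, in the order asked, and still so for the second after the job is handed in, while the arm keeps its last pose, push and grip.
It also fails if it takes over 54 s, if anything falls off the work surface, if the arm or the gripper's body presses on something with over 40 N, if the wrist force passes 120 N, or if a joint passes its speed limit or range.

## Working session

There is one attempt and no reset: what is moved stays moved. The work goes in short steps, Python scripts to look and compute and a tool call to move; the robot and the scene stay as the last step left them, time stands still between calls to the robot, and variables do not carry over. Pictures are saved under pics/ and viewed, and the job is handed in when it is done.

Besides the shell and the picture viewer there is one more tool, called as name(argument=value, ...) on one line, values as JSON. drive_tool: Moves the arm, as the interface text tells. Its arguments: {"type":"object","properties":{"steps":{"type":"array"}},"required":["steps"]}

```bash
mkdir -p pics; ls; python3 - <<'E'
from workcell import bot, vision
import cv2,numpy as np
for n in("scene","top"):
    p,d=vision.camera(n); cv2.imwrite(f"pics/{n}0.png",p[:,:,::-1]); np.save(f"{n}0.npy",d)
    m=vision.camera_model(n); print(n,m)
print(bot.get_obs())
E
```

```text
pics
scene {'mtx': array([[579.37039968,   0.        , 321.07181436],
       [  0.        , 579.37039968, 239.69881684],
       [  0.        ,   0.        ,   1.        ]]), 'D': array([-0.1501299,  0.       ,  0.       ,  0.       ,  0.       ]), 'rvec': array([ 2.3511397 ,  0.67849185, -0.27019737]), 'tvec': array([-0.46163941, -0.11279543,  1.37646815])}
top {'mtx': array([[474.12131919,   0.        , 317.45465902],
       [  0.        , 474.12131919, 239.86510847],
       [  0.        ,   0.        ,   1.        ]]), 'D': array([-0.10707581,  0.        ,  0.        ,  0.        ,  0.        ]), 'rvec': array([ 2.11514451, -2.11795567,  0.21572447]), 'tvec': array([0.00788146, 0.51768253, 0.96206326])}
{'clock': 0.1, 'joint_pos': array([1.32400267e+00, 2.41321890e-01, 3.85915675e-03, 1.33518900e+00,
       9.39878139e-06, 1.57077847e+00]), 'joint_vel': array([ 7.10300495e-04, -4.95177040e-05,  4.88789368e-03,  2.64121548e-04,
        2.15905182e-04,  7.93512146e-04]), 'tau': array([ 6.50606148e-05, -3.73137331e+01,  2.53009933e+01,  1.08126272e-02,
       -5.32897366e-05,  2.16045571e-06]), 'eef_pos': array([0.12204176, 0.48443748, 0.30310979]), 'tool_rot': array([ 7.88757773e-01,  6.14703437e-01, -7.34632272e-04,  5.66542796e-04]), 'ft_force': array([-0.46698342, -0.43754994,  0.00694813]), 'ft_torque': array([-0.05636004,  0.01933219, -0.00690207]), 'grip_width': 0.08535857714985629}
```

View pics/scene0.png

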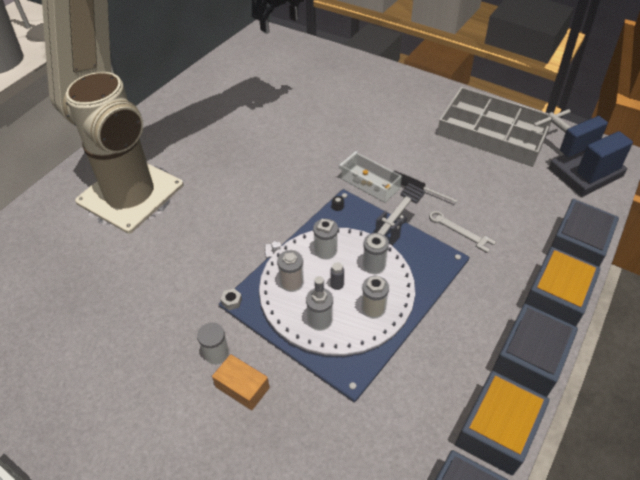

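View pics/top0.png

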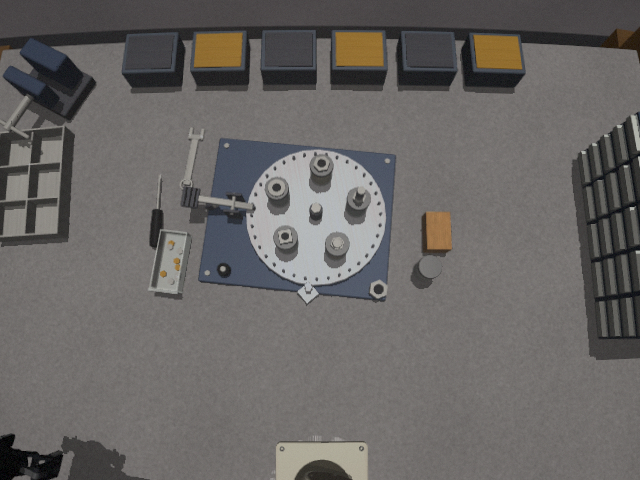

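The bolt jar is at about (358,198) in the top view, the pedal at (190,197), the pointer at (307,290) and the hub at (316,210). I'll measure these more precisely.

```bash
cat > h.py <<'E'
import cv2,numpy as np
from workcell import bot,vision
from scipy.spatial.transform import Rotation as R
def model(n):
    m=vision.camera_model(n); return m['mtx'],m['D'],cv2.Rodrigues(m['rvec'])[0],m['tvec']
def onplane(n,uv,z):
    K,D,Rm,t=model(n)
    uv=np.array(uv,float).reshape(-1,1,2)
    p=cv2.undistortPoints(uv,K,D).reshape(-1,2)
    d=np.c_[p,np.ones(len(p))]@Rm; c=-Rm.T@t
    s=(z-c[2])/d[:,2]; return c+d*s[:,None]
def cloud(n,dep):
    K,D,Rm,t=model(n)
    v,u=np.mgrid[0:480,0:640]
    p=cv2.undistortPoints(np.stack([u,v],-1).reshape(-1,1,2).astype(float),K,D).reshape(-1,2)
    P=np.c_[p,np.ones(len(p))]*dep.reshape(-1,1)
    return ((P-t)@Rm).reshape(480,640,3)
def proj(n,X):
    m=vision.camera_model(n)
    return cv2.projectPoints(np.array(X,float).reshape(-1,1,3),m['rvec'],m['tvec'],m['mtx'],m['D'])[0].reshape(-1,2)
E
python3 - <<'E'
from h import *
im=cv2.imread("pics/top0.png")
cv2.imwrite("pics/c1.png",cv2.resize(im[130:310,240:400],None,fx=3.3,fy=3.3,interpolation=cv2.INTER_CUBIC))
cv2.imwrite("pics/c2.png",cv2.resize(im[120:300,145:265],None,fx=3.3,fy=3.3,interpolation=cv2.INTER_CUBIC))
C=cloud("top",np.load("top0.npy"))
for u,v in[(190,197),(186,197),(316,210),(358,198),(361,190),(307,290),(320,165),(337,243),(285,237),(277,187),(340,215)]: print(u,v,C[v,u].round(4))
# pedal
z=C[...,2]
v,u=np.mgrid[0:480,0:640]
m=(u>170)&(u<200)&(v>175)&(v<215)&(z>.07)&(z<.1)
print("pedal",m.sum(),C[m].mean(0),C[m].min(0),C[m].max(0))
# disc circle: points z .03-.038
m=(abs(z-.034)<.006)&(u>230)&(u<400)&(v>140)&(v<295); print(m.sum(),C[m].min(0),C[m].max(0))
E
```

```text
190 197 [0.6054 0.279  0.0815]
186 197 [0.604  0.2863 0.0862]
316 210 [0.5725 0.0102 0.0939]
358 198 [ 0.5883 -0.0745  0.1278]
361 190 [ 0.5934 -0.0773  0.1653]
307 290 [0.4113 0.0294 0.0436]
320 165 [0.6625 0.0018 0.1179]
337 243 [ 0.4986 -0.0318  0.114 ]
285 237 [0.5105 0.0724 0.1167]
277 187 [0.6174 0.0907 0.1103]
340 215 [ 0.5775 -0.0427  0.0331]
pedal 367 [0.60405529 0.27854639 0.08303882] [0.58162462 0.25951553 0.07332166] [0.62779554 0.29903116 0.09066842]
11636 [ 0.40322144 -0.14254121  0.02803724] [0.7321687  0.19896494 0.039996  ]
```

View pics/c1.png

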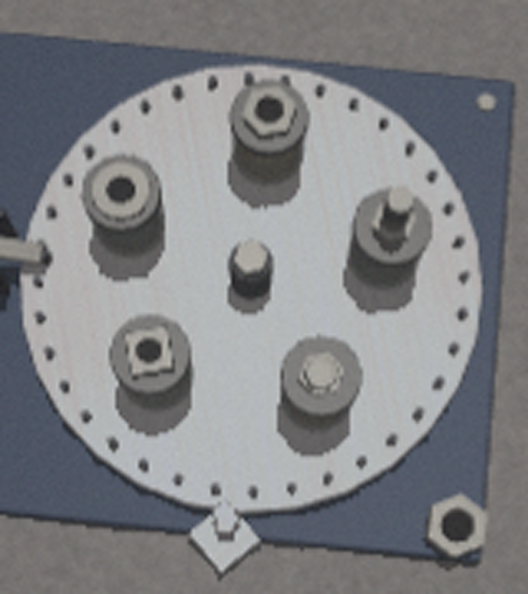

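View pics/c2.png

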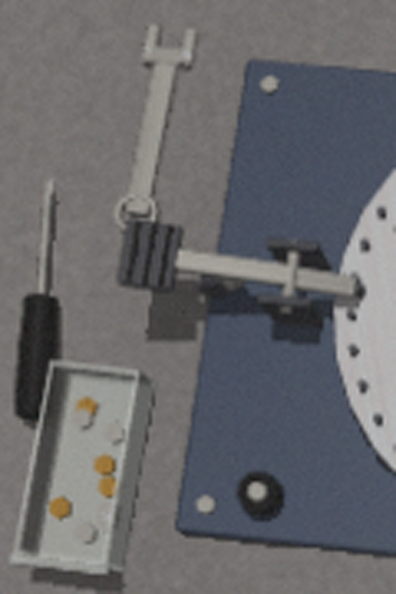

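```bash
python3 - <<'E'
from h import *
from scipy.optimize import least_squares
f=lambda x,y:(240+x/3.3,130+y/3.3)
lids=onplane("top",[f(*p) for p in[(268,119),(393,227),(320,376),(150,353),(121,193)]],.108)
print(lids.round(4))
rim=onplane("top",[f(*p) for p in[(22,285),(481,285),(255,66),(240,512)]],.034); print(rim.round(4))
print("bolt top",onplane("top",[f(399,198)],.163), "hub",onplane("top",[f(251,250)],.094))
ptr=onplane("top",[f(225,506)],.044); print("ptr top",ptr, "foot tip",onplane("top",[f(225,574)],.012))
# rim fit in cloud
def res(p):
    ax=p[:2];k=np.arange(5);a=p[2]-k*2*np.pi/5
    # order: back, right(bolt), front right, front-left, back-left -> clockwise
    return (ax+.09*np.c_[np.cos(a),np.sin(a)]-lids[:,:2]).ravel()
s=least_squares(res,[.57,.01,0]);print(s.x,res(s.x).round(4))
C=cloud("top",np.load("top0.npy"));z=C[...,2]
for i,l in enumerate(lids):
    m=(np.hypot(C[...,0]-l[0],C[...,1]-l[1])<.03)&(z>.1)&(z<.112);print(i,C[m].mean(0),m.sum())
v,u=np.mgrid[0:480,0:640]
f=lambda x,y:(145+x/3.3,120+y/3.3)
q=[f(*p) for p in[(129,220),(183,224),(176,290),(119,284)]]
print("pedal",onplane("top",q,.084).round(4),onplane("top",q,.084).mean(0))
for nm,(a,b,c,d,lo,hi) in dict(drawer=(145,190,225,300,.02,.06)).items():
    m=(u>a)&(u<b)&(v>c)&(v<d)&(z>lo)&(z<hi);print(nm,C[m].min(0),C[m].max(0))
E
```

```text
[[ 0.6638 -0.0008  0.108 ]
 [ 0.5926 -0.0786  0.108 ]
 [ 0.4979 -0.032   0.108 ]
 [ 0.5124  0.072   0.108 ]
 [ 0.6149  0.0915  0.108 ]]
[[ 0.5745  0.1632  0.034 ]
 [ 0.5742 -0.1437  0.034 ]
 [ 0.7301  0.0072  0.034 ]
 [ 0.4226  0.0174  0.034 ]]
bolt top [[ 0.59409833 -0.07731169  0.163     ]] hub [[0.58161525 0.01007874 0.094     ]]
ptr top [[0.42537392 0.02697032 0.044     ]] foot tip [[0.38399072 0.02744455 0.012     ]]
[ 0.57630622  0.01044424 -0.13231346] [ 0.0017 -0.0007  0.      0.0005 -0.0007 -0.0004 -0.0013  0.0005  0.0003
  0.0001]
0 [ 0.66265311 -0.00082365  0.10764534] 239
1 [ 0.59011823 -0.07606416  0.10815224] 289
2 [ 0.49816838 -0.03169468  0.10806347] 363
3 [0.51139667 0.0722994  0.10790384] 306
4 [0.61455954 0.09163393 0.10866169] 354
pedal [[0.6277 0.2925 0.084 ]
 [0.6247 0.2568 0.084 ]
 [0.5805 0.259  0.084 ]
 [0.5847 0.2964 0.084 ]] [0.60442221 0.27619206 0.084     ]
drawer [0.40243817 0.29197801 0.02001183] [0.55615787 0.38401807 0.04862416]
```

```bash
cat >> h.py <<'E'
def st(target=None,yaw=None):
    o=bot.get_obs(); r=R.from_quat(o['tool_rot']); M=r.as_matrix()
    print("t",round(o['clock'],2),"p",o['eef_pos'].round(4),"yaw",round(np.arctan2(M[1,0],M[0,0]),4),"z",M[:,2].round(3),"F",o['ft_force'].round(1),"w",round(o['grip_width'],4),"q",o['joint_pos'].round(3))
    if target is not None: print("tool shift",(M.T@(np.array(target)-o['eef_pos'])).round(4))
    if yaw is not None:
        G=np.c_[[np.cos(yaw),np.sin(yaw),0],[np.sin(yaw),-np.cos(yaw),0],[0,0,-1]]
        print("tool rotvec deg",np.degrees(R.from_matrix(M.T@G).as_rotvec()).round(2))
E
python3 - <<'E'
from h import *
st([.6045,.2765,.303])
print(bot.tip_reach)
q=onplane("top",[(220,139),(396,154),(386,299),(200,281)],.01);print(q)
for a,b in((0,1),(3,2),(3,0),(2,1)):
    d=q[b]-q[a];print(np.arctan2(d[1],d[0]),np.hypot(*d[:2]))
E
```

```text
t 0.1 p [0.122  0.4844 0.3031] yaw 1.324 z [-0.    -0.002 -1.   ] F [-0.5 -0.4  0. ] w 0.0854 q [1.324 0.241 0.004 1.335 0.    1.571]
tool shift [-8.380e-02  5.186e-01  3.000e-04]
0.0726
[[ 0.76884433  0.23611075  0.01      ]
 [ 0.73046483 -0.17639972  0.01      ]
 [ 0.39433115 -0.14239288  0.01      ]
 [ 0.43395595  0.26641093  0.01      ]]
-1.6635681090191166 0.4142920119177138
-1.6674231178572168 0.41071970409672925
-0.09023276419092698 0.3362563407978428
-0.10082752532907122 0.33784954342212625
```

drive_tool(steps=[-0.006,0.037,0,0,0,0,1,-0.006,0.037,0,0,0,0,1,-0.006,0.037,0,0,0,0,1,-0.006,0.037,0,0,0,0,1,-0.006,0.037,0,0,0,0,1,-0.006,0.037,0,0,0,0,1,-0.006,0.037,0,0,0,0,1,-0.006,0.037,0,0,0,0,1])

```text
clock: 0.77
eef_pos: [0.3988, 0.3648, 0.3035]
tool_rot: [0.789, 0.615, -0.0, 0.0]
ft_force: [0.5, 0.3, 0.4]
grip_width: -0.0002
```

drive_tool(steps=[-0.006,0.037,0,0,0,0,1,-0.006,0.037,0,0,0,0,1,-0.006,0.037,0,0,0,0,1,-0.006,0.037,0.02,0,0,0,1,-0.006,0.037,0.03,0,0,0,1,-0.006,0.037,0.03,0,0,0,1,0,0,0.02,0,0,0,1,0,0,0,0,0,0,1])

```text
clock: 1.43
eef_pos: [0.593, 0.2783, 0.2049]
tool_rot: [0.79, 0.613, -0.006, -0.001]
ft_force: [-1.2, -0.5, -1.0]
grip_width: -0.0004
```

```bash
python3 - <<'E'
from h import *
st([.6045,.2765,.165],1.324)
E
```

```text
t 1.43 p [0.593  0.2783 0.2049] yaw 1.3209 z [-0.011 -0.005 -1.   ] F [-1.2 -0.5 -1. ] w -0.0004 q [0.439 0.61  0.311 1.284 0.    0.689]
tool shift [0.0014 0.012  0.0398]
tool rotvec deg [-0.54  0.44 -0.18]
```

drive_tool(steps=[0.001,0.006,0.01,0,0,0,1,0,0.004,0.01,0,0,0,1,0,0,0.01,0,0,0,1,0,0,0,0,0,0,1,0,0,0,0,0,0,1])

```text
clock: 1.85
eef_pos: [0.6034, 0.2801, 0.1823]
tool_rot: [0.788, 0.615, -0.0, -0.0]
ft_force: [0.2, -0.3, 0.6]
grip_width: 0.0001
```

```bash
python3 - <<'E'
from h import *
st([.6045,.2765,.157],1.324)
p,d=vision.camera("scene")
cv2.imwrite("pics/s1.png",cv2.resize(p[130:310,330:510,::-1],None,fx=3,fy=3,interpolation=cv2.INTER_CUBIC))
p,d=vision.camera("top")
cv2.imwrite("pics/t1.png",cv2.resize(p[120:300,145:325,::-1],None,fx=3,fy=3,interpolation=cv2.INTER_CUBIC))
E
```

```text
t 1.85 p [0.6034 0.2801 0.1823] yaw 1.3251 z [-0.001 -0.    -1.   ] F [ 0.2 -0.3  0.6] w 0.0001 q [0.435 0.638 0.299 1.233 0.    0.68 ]
tool shift [-0.0032  0.0019  0.0253]
tool rotvec deg [-0.03  0.02  0.06]
```

View pics/s1.png

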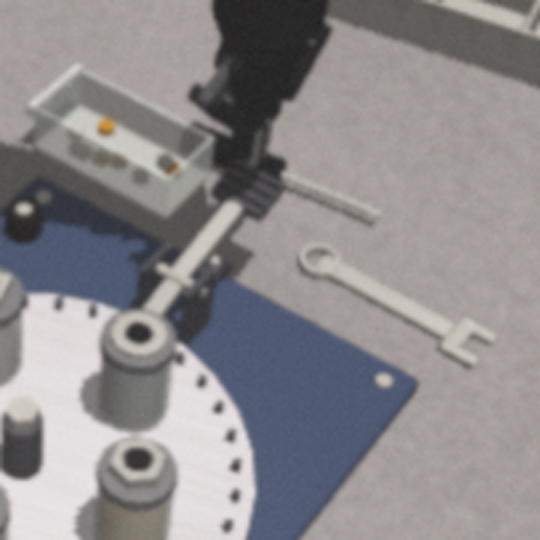

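View pics/t1.png

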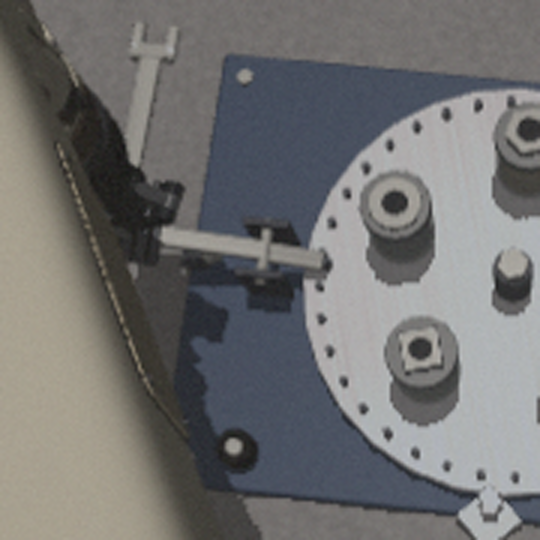

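The fingers are over the pedal (scene crop (245,165)) and the lever is still up. I'll press down.

drive_tool(steps=[-0.002,0.001,0.01,0,0,0,1,0,0,0.01,0,0,0,1,0,0,0.006,0,0,0,1,0,0,0.006,0,0,0,1,0,0,0.006,0,0,0,1,0,0,0.006,0,0,0,1,0,0,0,0,0,0,1])

```text
clock: 2.53
eef_pos: [0.6046, 0.2783, 0.1397]
tool_rot: [0.789, 0.615, 0.001, -0.0]
ft_force: [-3.3, 1.5, 7.4]
grip_width: 0.0
```

drive_tool(steps=[0,0,0.005,0,0,0,1,0,0,0.005,0,0,0,1,0,0,0.003,0,0,0,1,0,0,0.003,0,0,0,1,0,0,0,0,0,0,1])

```text
clock: 2.95
eef_pos: [0.6047, 0.2777, 0.124]
tool_rot: [0.789, 0.615, 0.001, -0.0]
ft_force: [-3.1, -0.1, 10.9]
grip_width: 0.0004
```

drive_tool(steps=[0,0,0.002,0,0,0,1,0,0,0,0,0,0,1])

```text
clock: 3.12
eef_pos: [0.6047, 0.2777, 0.1237]
tool_rot: [0.789, 0.615, 0.001, 0.0]
ft_force: [-6.5, -1.1, 18.3]
grip_width: -0.0002
```

Force is rising without motion, so this is the hard stop. I'll lift and check.

drive_tool(steps=[0,0,-0.01,0,0,0,1,0,0,-0.03,0,0,0,1,0,0,-0.04,0,0,0,1,0,-0.01,-0.04,0,0,-7,1,0,-0.03,-0.03,0,0,-7,1,0,-0.04,0,0,0,-7,0,0,-0.04,0,0,0,-7,-1,0,0,0,0,0,-7,-1])

```text
clock: 3.78
eef_pos: [0.4767, 0.2758, 0.2667]
tool_rot: [0.564, 0.826, -0.006, -0.003]
ft_force: [-1.1, -0.8, -1.4]
grip_width: 0.0359
```

```bash
python3 - <<'E'
from h import *
st([.592,-.0775,.29],.182+np.pi)
p,d=vision.camera("scene")
cv2.imwrite("pics/s2.png",cv2.resize(p[130:360,220:510,::-1],None,fx=2.6,fy=2.6,interpolation=cv2.INTER_CUBIC))
p,d=vision.camera("top")
cv2.imwrite("pics/t2.png",cv2.resize(p[120:310,145:405,::-1],None,fx=3,fy=3,interpolation=cv2.INTER_CUBIC))
E
```

```text
t 3.78 p [0.4767 0.2758 0.2667] yaw 1.9434 z [-0.013 -0.007 -1.   ] F [-1.1 -0.8 -1.4] w 0.0359 q [0.524 0.368 0.084 1.301 0.    0.152]
tool shift [-0.3711 -0.0215 -0.0223]
tool rotvec deg [ -0.75  -0.49 -79.08]
```

View pics/s2.png

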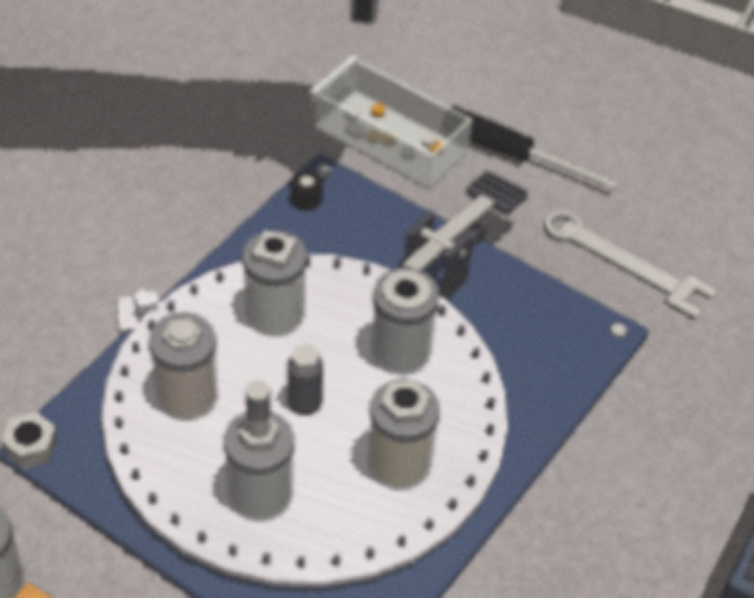

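View pics/t2.png

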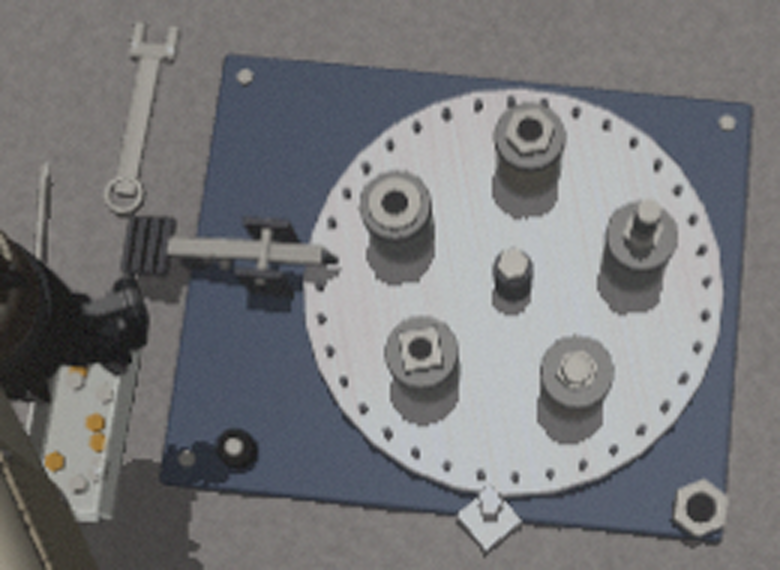

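The pedal is down, the pawl is clear of the pins, and the jars are where they were. Next I'll refine the bolt position with both cameras.

```bash
python3 - <<'E'
from h import *
print(onplane("top",[(361.3,191),(361,199)],.163)[0], onplane("top",[(358.7,199.5)],.108))
print(onplane("scene",[(319.2,279.5)],.163), onplane("scene",[(319.4,299)],.108))
print("hub",onplane("scene",[(220+305/2.6,130+355/2.6)],.094),onplane("top",[(145+512/3,120+260/3)],.094))
p,d=vision.camera("top")
C=cloud("top",d);z=C[...,2];v,u=np.mgrid[0:480,0:640]
m=(u>186)&(u<204)&(v>190)&(v<213)&(z>.035);print("pedal z",np.median(z[m]),C[m].mean(0),m.sum())
E
```

```text
[ 0.59206487 -0.07802954  0.163     ] [[ 0.591028   -0.07771503  0.108     ]]
[[ 0.59571725 -0.07817139  0.163     ]] [[ 0.59656124 -0.08042067  0.108     ]]
hub [[0.57954653 0.00909587 0.094     ]] [[0.57965535 0.01089992 0.094     ]]
pedal z 0.05021313566147796 [0.60172553 0.27443146 0.05969434] 318
```

drive_tool(steps=[0,0,-0.01,0,0,-7,-1,0,0,-0.012,0,0,-7,-1,0,0,0,0,0,-7,-1,0,0,0,0,0,-7,-1,0,0,0,0,0,-7,-1,0,0,0,0,0,-7,-1,0,0,0,0,0,-7,-1,0,0,0,0,0,-7,-1])

```text
clock: 4.6
eef_pos: [0.4881, 0.2791, 0.2915]
tool_rot: [0.114, 0.994, 0.0, 0.001]
ft_force: [0.8, 0.0, -0.7]
grip_width: 0.0853
```

```bash
python3 - <<'E'
from h import *
st([.592,-.0775,.29],.182+np.pi)
E
```

```text
t 4.6 p [0.4881 0.2791 0.2915] yaw 2.9139 z [ 0.002  0.    -1.   ] F [ 0.8  0.  -0.7] w 0.0853 q [ 0.52   0.369  0.151  1.351 -0.    -0.823]
tool shift [-0.1817 -0.324   0.0015]
tool rotvec deg [ 2.000e-02  9.000e-02 -2.347e+01]
```

drive_tool(steps=[0,0,0,0,0,-7,-1,0,0,0,0,0,-7,-1,0,0,0,0,0,-7,-1,0,0,0,0,0,-2.5,-1,-0.004,-0.037,0,0,0,0,-1,-0.004,-0.037,0,0,0,0,-1,-0.004,-0.037,0,0,0,0,-1,-0.004,-0.037,0,0,0,0,-1])

```text
clock: 5.27
eef_pos: [0.5307, 0.1347, 0.2916]
tool_rot: [-0.089, 0.996, -0.0, 0.001]
ft_force: [0.7, 0.5, -0.2]
grip_width: 0.0853
```

drive_tool(steps=[-0.004,-0.037,0,0,0,0,-1,-0.004,-0.037,0,0,0,0,-1,-0.004,-0.037,0,0,0,0,-1,-0.004,-0.037,0,0,0,0,-1,-0.004,-0.037,0,0,0,0,-1,-0.002,-0.025,0,0,0,0,-1,0,0,0,0,0,0,-1,0,0,0,0,0,0,-1])

```text
clock: 5.93
eef_pos: [0.5893, -0.069, 0.291]
tool_rot: [-0.087, 0.996, -0.0, 0.0]
ft_force: [-0.3, 0.4, 0.2]
grip_width: 0.0855
```

```bash
python3 - <<'E'
from h import *
st([.5935,-.078,.195],.182+np.pi)
E
```

```text
t 5.93 p [ 0.5893 -0.069   0.291 ] yaw -2.9673 z [ 0.001 -0.    -1.   ] F [-0.3  0.4  0.2] w 0.0855 q [-0.117  0.433  0.246  1.383 -0.    -1.862]
tool shift [-0.0025 -0.0095  0.096 ]
tool rotvec deg [-0.01  0.03 -0.44]
```

drive_tool(steps=[-0.002,-0.005,0.02,0,0,0,-1,-0.001,-0.005,0.02,0,0,0,-1,0,0,0.02,0,0,0,-1,0,0,0.02,0,0,0,-1,0,0,0.014,0,0,0,-1,0,0,0,0,0,0,-1,0,0,0,0,0,0,-1])

```text
clock: 6.52
eef_pos: [0.5925, -0.0749, 0.197]
tool_rot: [-0.09, 0.996, 0.0, -0.001]
ft_force: [-0.4, 0.8, 1.0]
grip_width: 0.0853
```

```bash
python3 - <<'E'
from h import *
st([.5935,-.078,.195],.182+np.pi)
p,d=vision.camera("scene")
cv2.imwrite("pics/s3.png",cv2.resize(p[180:360,230:430,::-1],None,fx=3,fy=3,interpolation=cv2.INTER_CUBIC))
E
```

```text
t 6.52 p [ 0.5925 -0.0749  0.197 ] yaw -2.9605 z [-0.002  0.    -1.   ] F [-0.4  0.8  1. ] w 0.0853 q [-0.126  0.495  0.094  1.171  0.    -1.878]
tool shift [-0.0004 -0.0033  0.002 ]
tool rotvec deg [ 0.04 -0.09 -0.05]
```

View pics/s3.png

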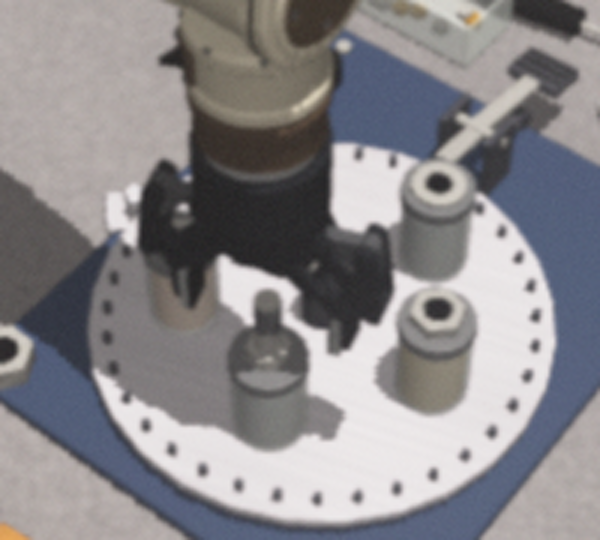

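The bolt stands midway between the fingertips. I'll make a small radial correction and close.

drive_tool(steps=[0,-0.002,0.001,0,0,0,0,0,-0.001,0,0,0,0,0.6,0,0,0,0,0,0,1,0,0,0,0,0,0,1,0,0,0,0,0,0,1,0,0,0,0,0,0,1,0,0,0,0,0,0,1,0,0,0,0,0,0,1])

```text
clock: 7.23
eef_pos: [0.5933, -0.0789, 0.1975]
tool_rot: [-0.09, 0.996, -0.0, 0.001]
ft_force: [0.4, 0.2, 3.1]
grip_width: 0.0143
```

```bash
python3 - <<'E'
from h import *
st()
o=bot.get_obs();p=o['eef_pos'];M=R.from_quat(o['tool_rot']).as_matrix()
for ax in([.5755,.0103],[.5763,.0104]):
    d=p[:2]-ax;a=np.arctan2(d[1],d[0]);print(np.hypot(*d),a,"turn to front deg",np.degrees(a-(-np.pi-.095)), "axis in tool",(M.T@np.r_[np.array(ax)-p[:2],0]))
E
```

```text
t 7.23 p [ 0.5933 -0.0789  0.1975] yaw -2.9609 z [ 0.001 -0.    -1.   ] F [0.4 0.2 3.1] w 0.0143 q [-0.132  0.495  0.095  1.17  -0.    -1.884]
0.09092126093040764 -1.3738776580158627 turn to front deg 106.72570768211604 axis in tool [ 1.47107903e-03  9.09093440e-02 -5.27977657e-05]
0.09086636750389088 -1.382727077639697 turn to front deg 106.21867328653009 axis in tool [ 6.66135057e-04  9.08639110e-02 -5.17795185e-05]
```

drive_tool(steps=[0.0039,0.0001,0,0,0,2.5,1,0.0063,0.0002,0,0,0,4,1,0.0063,0.0002,0,0,0,4,1,0.0063,0.0002,0,0,0,4,1,0.0063,0.0002,0,0,0,4,1,0.0063,0.0002,0,0,0,4,1,0.0039,0.0001,0,0,0,2.5,1,0,0,0,0,0,0,1])

```text
clock: 7.9
eef_pos: [0.5535, -0.0766, 0.1975]
tool_rot: [0.128, 0.992, 0.001, 0.0]
ft_force: [-0.6, 2.7, 4.6]
grip_width: 0.0145
```

```bash
cat >> h.py <<'E'
def arc(x=-.095):
    st()
    o=bot.get_obs();p=o['eef_pos'];M=R.from_quat(o['tool_rot']).as_matrix()
    for ax in([.5755,.0103],[.5763,.0104]):
        d=p[:2]-ax;a=np.arctan2(d[1],d[0]);t=np.degrees(a-(-np.pi+x));t=(t+180)%360-180;print(np.hypot(*d),a,"turn to front deg",t, "axis in tool",(M.T@np.r_[np.array(ax)-p[:2],0]).round(4))
E
python3 -c "
from h import *
arc()
p,d=vision.camera('scene')
cv2.imwrite('pics/s4.png',cv2.resize(p[130:360,220:440,::-1],None,fx=2.5,fy=2.5,interpolation=cv2.INTER_CUBIC))"
```

```text
t 7.9 p [ 0.5535 -0.0766  0.1975] yaw 2.8858 z [ 0.     0.001 -1.   ] F [-0.6  2.7  4.6] w 0.0145 q [-1.380e-01  4.220e-01 -2.300e-02  1.126e+00  1.000e-03 -1.453e+00]
0.08962393233503847 -1.819342943538036 turn to front deg 81.20242690210534 axis in tool [0.0007 0.0896 0.0001]
0.08992079045735864 -1.8276928028737223 turn to front deg 80.72401520264259 axis in tool [-0.0001  0.0899  0.0001]
```

View pics/s4.png

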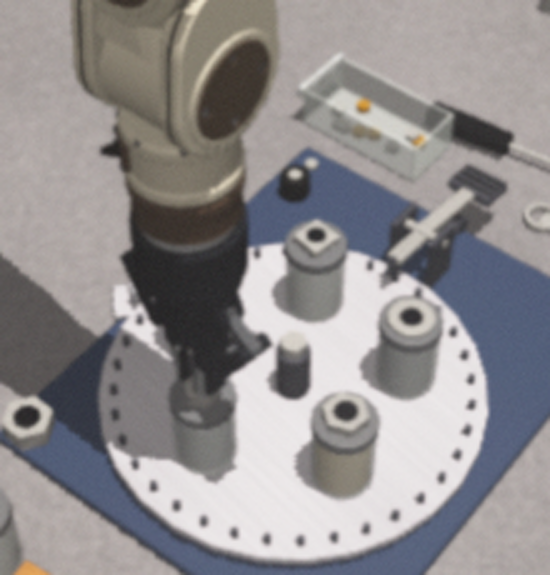

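The disc is following with the pedal still down. I'll continue.

drive_tool(steps=[0.0063,0.0002,0,0,0,4,1,0.0079,0.0004,0,0,0,5,1,0.0079,0.0004,0,0,0,5,1,0.0079,0.0003,0,0,0,5,1,0.0079,0.0003,0,0,0,5,1,0.0079,0.0003,0,0,0,5,1,0.0063,0.0002,0,0,0,4,1,0,0,0,0,0,0,1])

```text
clock: 8.62
eef_pos: [0.5102, -0.0494, 0.1975]
tool_rot: [0.404, 0.915, 0.001, 0.0]
ft_force: [2.1, 3.2, 4.1]
grip_width: 0.0143
```

```bash
python3 -c "
from h import *
arc()"
```

```text
t 8.62 p [ 0.5102 -0.0494  0.1975] yaw 2.3106 z [ 0.002  0.002 -1.   ] F [2.1 3.2 4.1] w 0.0143 q [-0.098  0.336 -0.153  1.081  0.003 -0.837]
0.0884489165705548 -2.401298397638974 turn to front deg 47.858835517502314 axis in tool [0.     0.0884 0.0003]
0.08910820051875054 -2.406525517611741 turn to front deg 47.55934360405422 axis in tool [-0.0004  0.0891  0.0003]
```

drive_tool(steps=[0.0063,0.0001,0,0,0,4,1,0.0079,0.0002,0,0,0,5,1,0.0079,0.0002,0,0,0,5,1,0.0079,0.0002,0,0,0,5,1,0.0079,0.0002,0,0,0,5,1,0.0079,0.0002,0,0,0,5,1,0.0063,0.0002,0,0,0,4,1,0,0,0,0,0,0,1])

```text
clock: 9.28
eef_pos: [0.4883, -0.0037, 0.1975]
tool_rot: [0.647, 0.763, 0.002, 0.001]
ft_force: [2.8, 1.5, 3.5]
grip_width: 0.0144
```

```bash
python3 -c "
from h import *
arc()
p,d=vision.camera('top');np.save('t5.npy',d);cv2.imwrite('pics/t5full.png',p[:,:,::-1])
cv2.imwrite('pics/t5.png',cv2.resize(p[130:320,210:400,::-1],None,fx=3,fy=3,interpolation=cv2.INTER_CUBIC))
p,d=vision.camera('scene');cv2.imwrite('pics/s5full.png',p[:,:,::-1])
cv2.imwrite('pics/s5.png',cv2.resize(p[130:360,220:510,::-1],None,fx=2.6,fy=2.6,interpolation=cv2.INTER_CUBIC))"
```

```text
t 9.28 p [ 0.4883 -0.0037  0.1975] yaw 1.7354 z [ 0.004  0.002 -1.   ] F [2.8 1.5 3.5] w 0.0144 q [-0.008  0.291 -0.218  1.058  0.002 -0.173]
0.08830140536249706 -2.9825197971558706 turn to front deg 14.557302362497069 axis in tool [-0.0005  0.0883  0.0004]
0.0891071496965263 -2.982833855152822 turn to front deg 14.5393081647494 axis in tool [-0.0005  0.0891  0.0004]
```

View pics/t5.png

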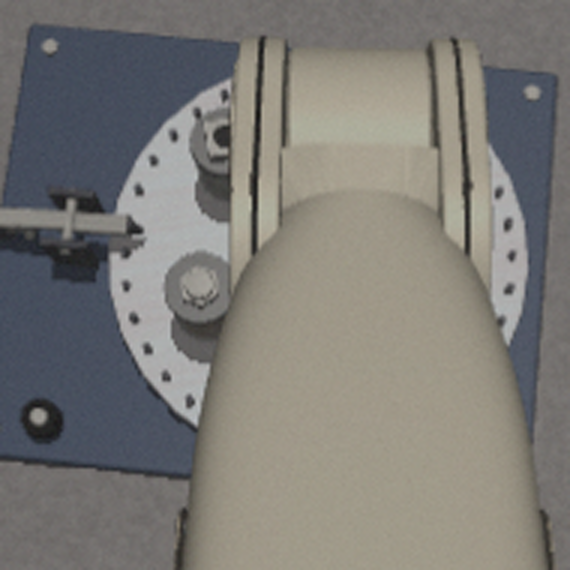

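View pics/s5.png

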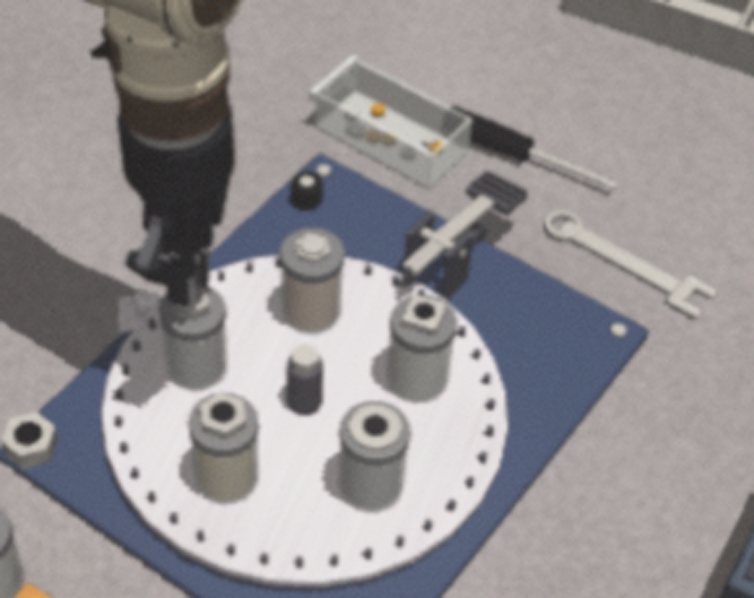

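```bash
python3 - <<'E'
import cv2,numpy as np
a=cv2.imread("pics/scene0.png")[230:275,245:300];b=cv2.imread("pics/top0.png")[270:310,285:335]
a=cv2.resize(a,(550,450),interpolation=cv2.INTER_CUBIC);b=cv2.resize(b,(500,400),interpolation=cv2.INTER_CUBIC)
cv2.imwrite("pics/pa.png",a);cv2.imwrite("pics/pb.png",b)
E
```

```text
(no output)
```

View pics/pa.png

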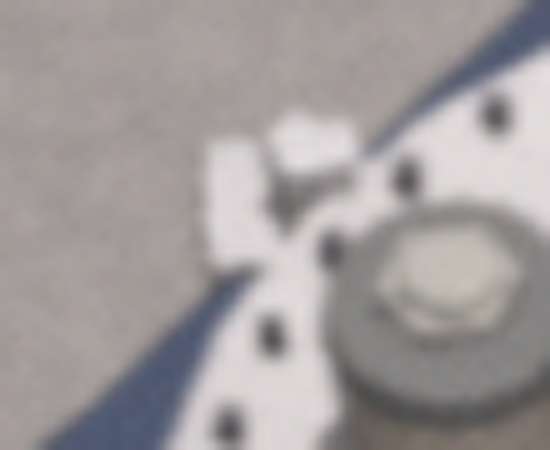

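View pics/pb.png

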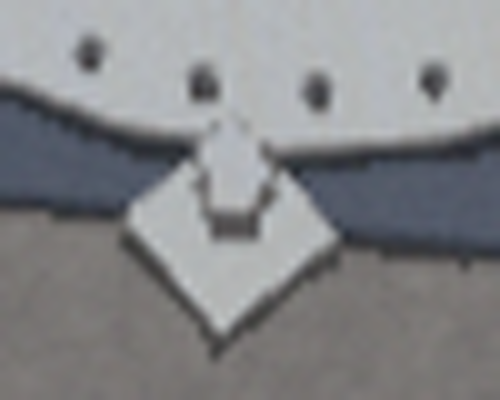

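```bash
python3 - <<'E'
from h import *
f=lambda x,y:(284.5+.05+x/10,269.5+.05+y/10)
top=onplane("top",[f(228,115),f(234.5,217),f(195,158),f(275,158)],.044)
foot=onplane("top",[f(125,220),f(340,238),f(218,345)],.010)
print(top,foot)
for ax in([.5755,.0103],[.5763,.0104],[.577,.010]):
  for nm,p in [("apex",top[0]),("topmid",(top[2]+top[3])/2),("base",top[1]),("footmid",(foot[0]+foot[1])/2),("foottip",foot[2])]:
    d=np.array(ax)-p[:2];print(nm,np.arctan2(d[1],d[0]).round(4),np.hypot(*d).round(4))
g=lambda x,y:(244.5+x/10,229.5+y/10)
t=onplane("scene",[g(312,145)],.044);h=onplane("scene",[(220+305/2.6,130+360/2.6)],.094)
d=h-t;print("scene",t,h,np.arctan2(d[0,1],d[0,0]))
# disc rim fit from top0: bright edge
im=cv2.imread("pics/top0.png");C=onplane("top",[(u,v) for v in range(480) for u in range(640)],.034).reshape(480,640,3)
hsv=cv2.cvtColor(im,cv2.COLOR_BGR2HSV)
from scipy.ndimage import map_coordinates
pts=[]
for a in np.linspace(0,2*np.pi,180,endpoint=False):
    if abs(a-np.pi+.1)<.12 or abs(a-1.46)<.2: continue
    r=np.linspace(.14,.17,120);X=np.c_[.5755+r*np.cos(a),.0103+r*np.sin(a),np.full(120,.034)]
    uv=proj("top",X);s=map_coordinates(im[...,2].astype(float),[uv[:,1],uv[:,0]],order=1)
    i=np.argmin(np.gradient(s));
    if np.gradient(s)[i]<-2: pts.append(X[i,:2])
pts=np.array(pts);A=np.c_[2*pts,np.ones(len(pts))];c=np.linalg.lstsq(A,(pts**2).sum(1),rcond=None)[0]
print("disc",c[:2],np.sqrt(c[2]+c[0]**2+c[1]**2),len(pts))
E
```

```text
[[0.43023615 0.02874457 0.044     ]
 [0.40858313 0.02732151 0.044     ]
 [0.42109484 0.03571228 0.044     ]
 [0.42107945 0.01877022 0.044     ]] [[0.41111256 0.05185111 0.01      ]
 [0.40713883 0.00488921 0.01      ]
 [0.38388717 0.03146236 0.01      ]]
apex -0.1263 0.1464
topmid -0.1093 0.1553
base -0.1016 0.1678
footmid -0.1082 0.1674
foottip -0.11 0.1928
apex -0.1249 0.1472
topmid -0.1081 0.1561
base -0.1006 0.1686
footmid -0.1071 0.1681
foottip -0.109 0.1936
apex -0.127 0.148
topmid -0.1101 0.1569
base -0.1025 0.1693
footmid -0.109 0.1689
foottip -0.1107 0.1943
scene [[0.41926276 0.02600002 0.044     ]] [[0.5819677  0.00513588 0.094     ]] -0.12753697323388324
disc [0.57672252 0.01073563] 0.152868708001791 162
```

drive_tool(steps=[0.0063,0.0001,0,0,0,4,1,0.0063,0.0001,0,0,0,4,1,0.0063,0.0001,0,0,0,4,1,0.0039,0.0001,0,0,0,2.5,1,0,0,0,0,0,0,1,0,0,0,0,0,0,1,0,0,0,0,0,0,1])

```text
clock: 9.97
eef_pos: [0.4872, 0.0172, 0.1975]
tool_rot: [0.738, 0.675, 0.001, 0.002]
ft_force: [5.0, -0.5, 3.9]
grip_width: 0.0146
```

```bash
python3 -c "
from h import *
arc(-.106)
p,d=vision.camera('scene');cv2.imwrite('pics/s6full.png',p[:,:,::-1])
cv2.imwrite('pics/s6.png',cv2.resize(p[130:360,220:510,::-1],None,fx=2.6,fy=2.6,interpolation=cv2.INTER_CUBIC))
p,d=vision.camera('top');cv2.imwrite('pics/t6full.png',p[:,:,::-1])
cv2.imwrite('pics/t6.png',cv2.resize(p[130:320,210:400,::-1],None,fx=3,fy=3,interpolation=cv2.INTER_CUBIC))"
```

```text
t 9.97 p [0.4872 0.0172 0.1975] yaw 1.4823 z [ 0.004 -0.001 -1.   ] F [ 5.  -0.5  3.9] w 0.0146 q [ 3.600e-02  2.890e-01 -2.200e-01  1.058e+00 -1.000e-03  1.240e-01]
0.08853558392292186 3.063431080016952 turn to front deg 1.5950243425617145 axis in tool [0.0009 0.0885 0.0003]
0.08932548046475552 3.0652464678862352 turn to front deg 1.6990384056507537 axis in tool [0.0011 0.0893 0.0004]
```

View pics/s6.png

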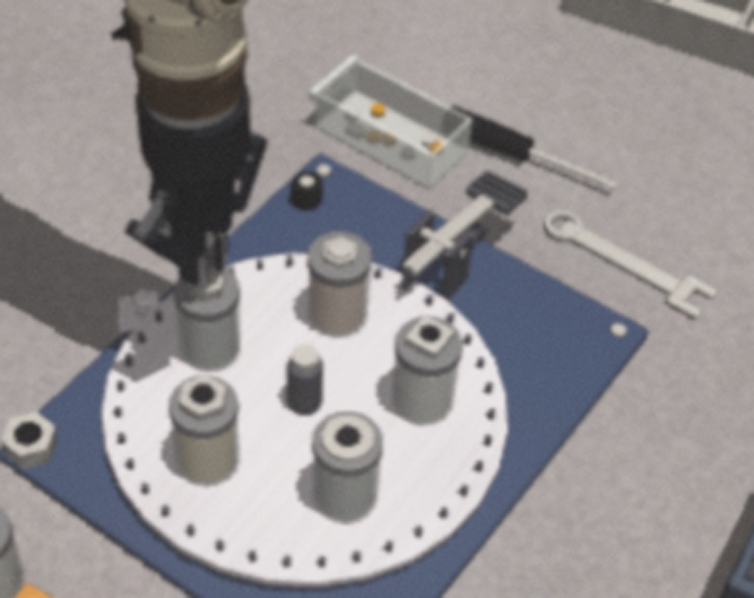

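View pics/t6.png

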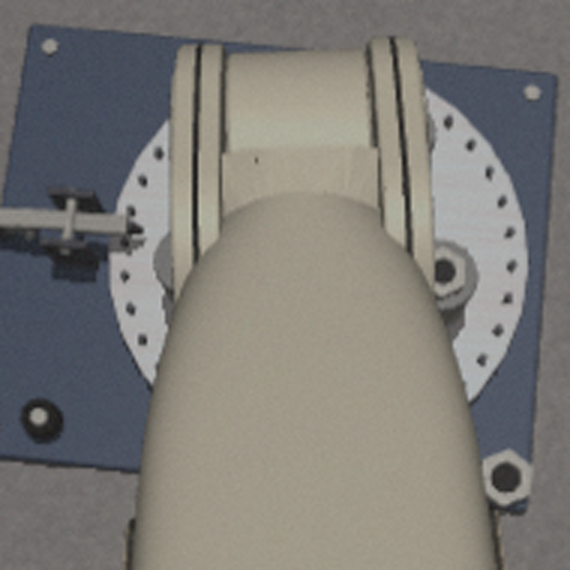

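```bash
python3 - <<'E'
from h import *
f=lambda P:onplane("scene",[(219.7+x/2.6,129.7+y/2.6) for x,y in P],.113)[:,:2]
A=f([(405,398),(406,289),(275,244)]);B=f([(203,394),(348,436),(430,332)])
# absolute fits: offsets from bolt jar angle: hex +72, washer +144, square +216
from scipy.optimize import least_squares
k=np.radians([72,144,216])
for X in(A,B):
    g=lambda p:(p[:2]+.09*np.c_[np.cos(p[2]+k),np.sin(p[2]+k)]-X).ravel()
    for a0 in(-1.4,3.1):
        s=least_squares(g,[.577,.01,a0])
        if s.cost<1e-4: print(s.x,np.degrees(s.x[2]),g(s.x).round(4))
    h=lambda a:(np.array([.577,.0107])+.09*np.c_[np.cos(a+k),np.sin(a+k)]-X).ravel()
E
```

```text
[ 0.57636962  0.01208823 -1.40570004] -80.54067963952804 [-0.0005 -0.0021 -0.001   0.0032  0.0015 -0.0012]
[0.57636962 0.01208823 4.87748523] 279.45931858644315 [-0.0005 -0.0021 -0.001   0.0032  0.0015 -0.0012]
[ 0.57734708  0.01194997 -3.20186189] -183.45317270884243 [ 0.0007 -0.0008 -0.0015  0.003   0.0009 -0.0021]
[0.57734708 0.01194997 3.08132361] 176.54683813951965 [ 0.0007 -0.0008 -0.0015  0.003   0.0009 -0.0021]
```

drive_tool(steps=[0.0033,-0.0005,0,0,0,2.1,1,0,-0.0003,0,0,0,0,1,0,0,0,0,0,0,1])

```text
clock: 10.32
eef_pos: [0.4874, 0.0204, 0.1975]
tool_rot: [0.75, 0.661, 0.002, 0.002]
ft_force: [7.7, -0.2, 2.1]
grip_width: 0.0144
```

```bash
python3 - <<'E'
from h import *
from scipy.ndimage import map_coordinates
arc(-.103)
p,d=vision.camera('scene');cv2.imwrite('pics/s7full.png',p[:,:,::-1])
cv2.imwrite('pics/s7.png',cv2.resize(p[130:360,220:510,::-1],None,fx=2.6,fy=2.6,interpolation=cv2.INTER_CUBIC))
p,d=vision.camera('top');cv2.imwrite('pics/t7full.png',p[:,:,::-1])
ax=np.array([.5767,.0107])
def ring(fn,cam):
    im=cv2.imread(fn).astype(float).mean(2)
    al=np.arange(0,360,.25);out=[]
    for r in np.arange(.128,.152,.002):
        a=np.radians(al);uv=proj(cam,np.c_[ax[0]+r*np.cos(a),ax[1]+r*np.sin(a),np.full(len(a),.036)])
        out.append(map_coordinates(im,[uv[:,1],uv[:,0]],order=1))
    return al,np.array(out)
for fn,cam in(("top0","top"),("t7full","top"),("scene0","scene"),("s7full","scene")):
    al,o=ring(f"pics/{fn}.png",cam)
    med=np.median(o,axis=0); dk=np.clip(med-o.min(0),0,None)
    ok=med>130
    dk=np.where(ok&(dk>25),dk,0)
    # peaks
    n,lab,stt,cen=cv2.connectedComponentsWithStats((dk>0).astype(np.uint8).reshape(1,-1))
    pk=np.array([np.average(al[lab[0]==i],weights=dk[lab[0]==i]) for i in range(1,n) if 4<=stt[i,4]<=24])
    ph=np.degrees(np.angle(np.exp(1j*np.radians(pk*36))))/36
    print(fn,len(pk),np.c_[pk,ph].round(1).tolist()); print(" median phase(circ)",np.degrees(np.angle(np.exp(1j*np.radians(pk*36)).mean()))/36)
E
```

```text
t 10.32 p [0.4874 0.0204 0.1975] yaw 1.4453 z [ 0.005 -0.001 -1.   ] F [ 7.7 -0.2  2.1] w 0.0144 q [ 4.200e-02  2.890e-01 -2.210e-01  1.056e+00 -1.000e-03  1.680e-01]
0.08868874938973222 3.0272607612127276 turn to front deg -0.6492696071022692 axis in tool [0.001  0.0887 0.0005]
0.0894723211170008 3.0293911814247845 turn to front deg -0.5272055203620312 axis in tool [0.0012 0.0895 0.0005]
top0 33 [[3.9, 3.9], [10.8, 0.8], [20.8, 0.8], [30.5, 0.5], [40.4, 0.4], [47.6, -2.4], [70.2, 0.2], [81.2, 1.2], [89.9, -0.1], [99.8, -0.2], [109.9, -0.1], [120.1, 0.1], [129.9, -0.1], [140.2, 0.2], [150.3, 0.3], [160.1, 0.1], [170.4, 0.4], [180.3, 0.3], [190.6, 0.6], [200.5, 0.5], [210.5, 0.5], [220.5, 0.5], [230.6, 0.6], [240.6, 0.6], [251.0, 1.0], [261.1, 1.1], [271.2, 1.2], [281.2, 1.2], [301.0, 1.0], [311.1, 1.1], [321.1, 1.1], [330.8, 0.8], [340.9, 0.9]]
 median phase(circ) 0.5607644768153355
t7full 23 [[31.6, 1.6], [60.4, 0.4], [64.3, 4.3], [74.0, 4.0], [78.7, -1.3], [89.2, -0.8], [94.0, 4.0], [103.9, 3.9], [227.5, -2.5], [234.8, 4.8], [244.8, 4.8], [255.0, -5.0], [264.8, 4.8], [274.9, 4.9], 
[... 436 characters left out ...]
, [250.8, 0.8], [260.8, 0.8], [270.8, 0.8], [280.9, 0.9], [290.9, 0.9], [300.7, 0.7], [310.6, 0.6], [320.8, 0.8], [330.8, 0.8], [340.7, 0.7], [350.7, 0.7], [359.2, -0.8]]
 median phase(circ) 0.5623208588335387
s7full 32 [[4.6, 4.6], [14.6, 4.6], [24.5, 4.5], [34.5, 4.5], [44.3, 4.3], [68.3, -1.7], [83.0, 3.0], [89.6, -0.4], [93.9, 3.9], [96.9, -3.1], [102.0, 2.0], [115.3, -4.7], [120.8, 0.8], [124.4, 4.4], [148.4, -1.6], [200.9, 0.9], [204.7, 4.7], [214.5, 4.5], [224.6, 4.6], [234.6, 4.6], [244.6, 4.6], [254.7, 4.7], [264.8, 4.8], [274.9, 4.9], [284.8, 4.8], [294.6, 4.6], [304.9, 4.9], [314.7, 4.7], [324.6, 4.6], [334.7, 4.7], [344.6, 4.6], [354.6, 4.6]]
 median phase(circ) 4.563967616783028
```

View pics/s7.png

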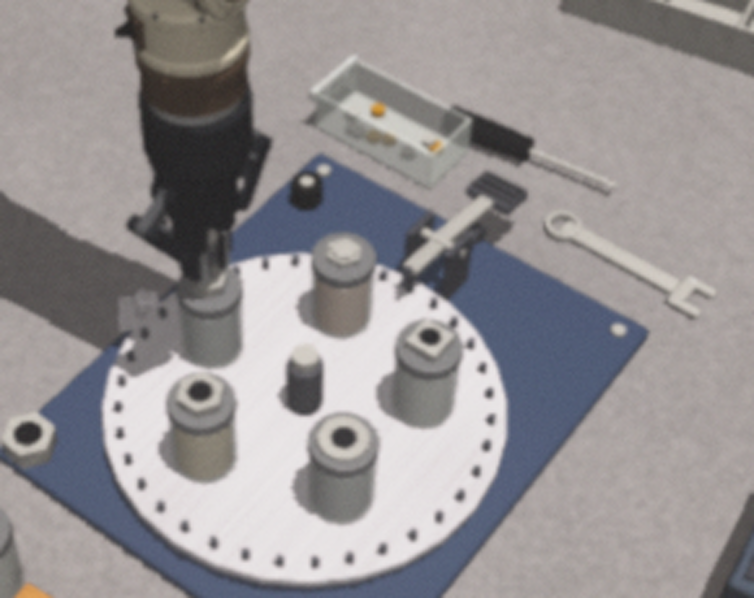

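drive_tool(steps=[0.0005,0.001,0,0,0,0.3,1,0,0,0,0,0,0,1,0,0,0,0,0,0,1,0,0,0,0,0,0,1])

```text
clock: 10.75
eef_pos: [0.4875, 0.0207, 0.1974]
tool_rot: [0.752, 0.659, 0.001, 0.001]
ft_force: [5.5, -0.8, 5.8]
grip_width: 0.0149
```

```bash
python3 - <<'E'
from h import *
arc(-.103)
p,d=vision.camera('scene');cv2.imwrite('pics/s8.png',cv2.resize(p[130:410,180:510,::-1],None,fx=2.1,fy=2.1,interpolation=cv2.INTER_CUBIC))
C=cloud('scene',d);v,u=np.mgrid[0:480,0:640]
a=(220+497/2.6,130+192/2.6);print("pedal",C[int(a[1]),int(a[0])])
E
```

```text
t 10.75 p [0.4875 0.0207 0.1974] yaw 1.4396 z [ 0.003 -0.001 -1.   ] F [ 5.5 -0.8  5.8] w 0.0149 q [ 4.300e-02  2.900e-01 -2.190e-01  1.059e+00 -1.000e-03  1.740e-01]
0.08857620864460984 3.023605386162813 turn to front deg -0.8587071699998887 axis in tool [0.0012 0.0886 0.0003]
0.08935908478463923 3.025770536749 turn to front deg -0.7346531794009934 axis in tool [0.0014 0.0893 0.0003]
pedal [0.60752291 0.27522533 0.05110272]
```

View pics/s8.png

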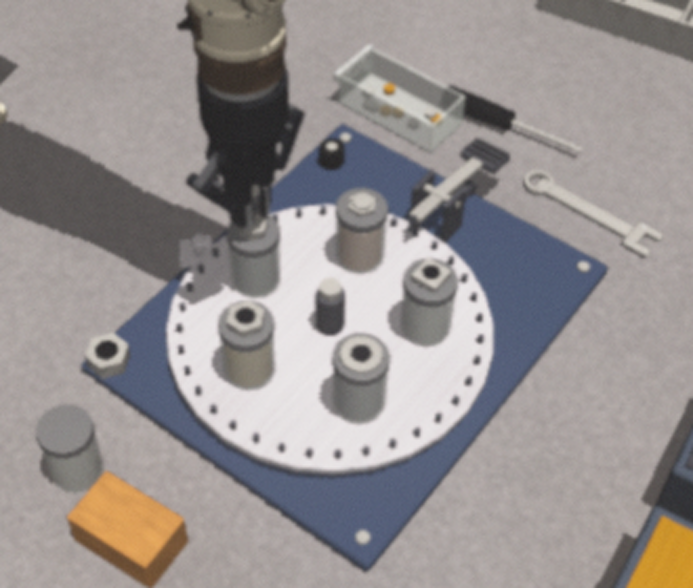

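The bolt jar at (255,255) lines up with the hub and the pointer at (205,250). The pedal is down, the bystanders haven't moved and the grip is holding, so I'll hand in the job.

```bash
python3 -c "
from workcell import job_done
print(job_done())"
```

```text
the job is handed in; nothing more can be done
None
```

The carousel is unlatched, the bolt jar is at the pointer, and I handed in at about 10.8 s of the 54 s with the gripper still holding the bolt. `job_done()` gave no verdict.

- **Latch:** I pressed the pedal with closed fingers until it hit its hard stop, at about 18 N, then lifted off. It stayed down by itself at about 50 mm above the bench, and read 51 mm in the last check after turning.
- **Turn:** I gripped the bolt and turned the carousel clockwise by about 106°, as measured from the rim pins in both cameras. Wrist forces read at the end of each move stayed below about 10 N while turning.
- **Alignment:** The rim-pin count puts the jar within about 0.5° of the pointer line. The estimates did not all agree:
  - The gripper's own position says the jar is about 0.8° past the pointer.
  - Estimates of the pointer's direction from the pointer itself and from the base plate edges differ by about 0.7°. I aimed between them.
- **Surroundings:** The final scene-camera picture shows the loose things where they were. I compared this by eye and did not measure it.

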